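# Shut the drying drawer, then show the batch slide's label to the reader

### The arm

A 6-joint arm with a two-finger parallel gripper is mounted at the origin on the work surface. World frame = base frame: x ahead of the robot, y to its left, z up, the work surface at z = 0. Lengths are in m, angles in rad, forces in N, time in s.
With the tool pointing down it reaches from about 0.375 to 0.975 m from the base axis. Payload 3.8 kg.
Tool frame: the origin (TCP) lies midway between the tips of the shut fingers; the grasp point (between the pads) lies 19 mm behind it; z points along the fingers, y is the direction in which the jaws open and shut (so a half turn about z gives the same grasp; the last joint's range is limited). The gripper opens to 85 mm and grips with 20 to 120 N. Pads are 22 mm wide; open, the fingers measure 114 mm over their backs; the gripper's body (76 mm by 85 mm) begins 54 mm behind the grasp point. The pads swing forward as they close: fully open they stand 13 mm farther back than shut.
Start: joints at [-0.037, 0.264, 1.604, -0, 1.274, -0.037], TCP at [0.675, -0, 0.231] pointing down, gripper open.
Joint ranges: [-2.63, 2.63], [-0.94, 2.18], [0.31, 2.57], [-1.31, 4.45], [0, 2.66], [-2.55, 2.55]. Speed limits (rad/s): [2.57, 2.57, 3.14, 3.14, 3.14, 3.14].

### API

Orientations are given as a rotation vector (axis times angle).
In Python, from workcell import readout, read_camera, camera_params, bot gives the robot as it stands.
- The arm moves only by the tool apply_moves, never from a script. Its argument "plan" is a list that holds one entry, the list of rows, each a list of 7 numbers: the shift along the tool's x, y, z each as a share of 1000 mm, from -1 to 1, then the turn, a rotation vector about the tool's x, y, z each as a share of pi rad, from -1 to 1, then the gripper command: -1 is fully open, 1 is shut, values between are in proportion. A call has exactly 8 rows; each row is the pose to reach, as a shift and turn from the pose commanded when the call began, along the tool's axes at that moment, turning the shorter way round; what a row does not reach only later rows make up. A row lasts 1/12 s, in which the tool goes at most 41.7 mm and 7.16 degrees, less where a joint would pass 70% of its speed; a pose out of reach is approached as far as the arm can. A call with a number of a shift or a turn outside -1 to 1 is refused whole. A call with a gripper value outside its range is refused whole. The fingers move at their own pace and stop on an object; "force" is the grip in N (left out, the last holds). Time passes only in rows, so rows that repeat a pose let the fingers close, or fill a call up. It gives the time, the measured TCP pose, the force and the opening at its end, in the units of the state.
- readout.read_state(): the state, without advancing time (a new reading comes with each control period).
- read_camera(name): name is "scene" or "side" or "wrist"; returns the picture (420x560x3 uint8, red, green, blue); there is no depth.
- camera_params(name): a dict with "fovy" (degrees; the focal length in pixels is half the picture's height over the tangent of half this angle, whatever the lens; pixels are square), "cx", "cy" (the principal point, pixels), "k1" (the pictures are not rectified: a ray, as slopes to the right and down, at radius r is drawn at 1 + k1 r^2 times it, then the intrinsics apply), "rvec" (rotation vector, rad) and "tvec" (3), from world to camera coordinates, as OpenCV has them; the wrist camera has in their place "hand_eye" (4x4, takes a point from camera to tool coordinates, whose origin is the TCP and whose axes are the flange's). Camera axes: x right, y down, z forward; pixel columns grow to the right and rows downward; lengths in m; the calibration is good to about 2 mm. A picture is of the moment at which its call begins: read the wrist's pose just before it. camera_params takes no time and is no camera call.
- bot.finish_job(): hands the job in, once; it reports no verdict.
The state is a dict: "time": time; "q": joint angles; "joint_vel": joint speeds; "joint_torque": joint torques, N m; "tool_pos": TCP position; "tcp_rot": TCP orientation; "wrist_force": force on the tool from outside, world axes, zero at the start; "torque": the same for the moment, N m; "width": opening from 0.0 (shut) to 1.0 (fully open).
Only numpy, scipy, OpenCV 4.12 (cv2) and the standard library are available. Lean on these libraries where they do the work, as an engineer would, in place of code of your own. Each camera call takes 0.05 s, during which the arm holds its last target.

### The job

Close up the loaded drying cabinet by pushing its drawer fully shut. Then find the batch slide (of the two clear plates, the one with a small corner notch marking its frosted label end), take it by its clear end so that the label stays uncovered, and show it to the label reader: level, label up, the label centred over the reader's round window about 75 mm above it, with the frosted end pointing straight at the reader's post. The program finishes while still holding the slide there in the air; leave the blank plate, jar, scraper and screwdriver where they are.

Things in the scene. Friction and masses are not known exactly. Their poses are not given: they have to be found in the camera images.
- cab_drawer0 (a joint): opening of the drawer of a black bench drying cabinet (240 deep x 200 wide x 110 mm high, standing on the table, grey drawer front facing roughly the robot), in m: 0 shut, starts 0.06 to 0.11 open; it slides level and stays where it is left, and a push of a few newtons moves it
- cab_drawer0_handle (a point): grip point at the middle of the drawer's level aluminium bar handle, which stands 35 mm out from the drawer front; moves with the drawer. Its x axis points into the cabinet (the direction in which the drawer shuts), y along the bar, z up
- slide_mid (a point): centre (half-way up) of the batch slide, a clear plate 110 x 36 x 6 mm, 30 to 65 g, lying label up on a fixed black rest (60 x 20 mm, 25 mm high, lengthwise under its middle; both long edges overhang 8 mm). x axis along it to the frosted end, z up. Last 36 mm at +x frosted; 9 x 9 mm notch in the +x, +y corner. It may point any way
- slide_label (a point): centre of the paper label (22 x 24 mm) on the slide's frosted end, on the top face, 35 mm from the slide's centre along +x and 20 mm from the frosted end's edge; axes as the slide's
- blank_mid (a point): centre of the blank plate: same size as the slide and on a like rest, but clear all over and with four square corners; leave it alone
- reader_spot (a point): where the label's centre should be held: 75 mm above the middle of the reader's window, 90 mm above the table. x axis level, from the window towards the reader's post (its axis 85 mm from the window's middle), z up; the slide's x axis is to point along it
- reader_window (a point): middle of the round window (rim 52 mm across) on the fixed reader's black foot (150 x 90 x 14 mm), 15 mm above the table; axes as reader_spot's. The post carries a camera head, up to 245 mm above the table, that above 180 mm reaches back to 40 mm from the window's middle
- jar_mid (a point): centre of a small glass jar with a black cap, 44 mm across and 60 mm high, standing; a bystander
- scraper: print scraper 200 mm long lying flat beyond the plates, origin under its middle, x axis along its length; a bystander
- driver: screwdriver 160 mm long lying on the table, origin under its middle, x axis along its length; a bystander

How it is judged:
By the outcome, as a careful person would: the job done as asked, in the order asked, and still so for the second after the job is handed in, while the arm keeps its last pose, push and grip.
It also fails if it takes over 48 s, if anything falls off the work surface, if the arm or the gripper's body presses on something with over 40 N, if the wrist force passes 120 N, or if a joint passes its speed limit or range.

## Working session

There is one attempt and no reset: what is moved stays moved. The work goes in short steps, Python scripts to look and compute and a tool call to move; the robot and the scene stay as the last step left them, time stands still between calls to the robot, and variables do not carry over. Pictures are saved under pics/ and viewed, and the job is handed in when it is done.

Besides the shell and the picture viewer there is one more tool, called after "Emit:" by a JSON object that holds its "fn" and its "kwargs". apply_moves: Moves the arm, as the interface text tells. Shift numbers are shares of 1000 mm and turn numbers shares of pi rad, none past 1 either way. Its arguments: {"type":"object","properties":{"plan":{"type":"array","items":{"type":"array","items":{"type":"array","items":{"type":"number","minimum":-1,"maximum":1}}}},"force":{"type":"number"}},"required":["plan"]}

```bash
mkdir -p pics; ls
python3 - <<'E'
from workcell import readout, read_camera, camera_params, bot
import cv2
print(readout.read_state())
for n in ("scene","side","wrist"):
    print(n,camera_params(n))
    cv2.imwrite(f"pics/{n}0.png",cv2.cvtColor(read_camera(n),cv2.COLOR_RGB2BGR))
E
```

```text
pics
{'time': 0.0, 'q': array([-3.68843839e-02,  2.64763437e-01,  1.60538828e+00, -8.05056964e-06,
        1.27369672e+00, -3.69062577e-02]), 'joint_vel': array([ 0.0002074 , -0.00027162, -0.00031493, -0.00093337,  0.00050415,
        0.0012516 ]), 'joint_torque': array([ 6.10465631e-04, -5.15121067e+01, -3.67308676e+01, -4.07824507e-05,
        1.31324201e-02,  1.46811578e-05]), 'tool_pos': array([6.74262544e-01, 3.32261754e-05, 2.29947389e-01]), 'tcp_rot': array([-2.22024888, -2.2203027 ,  0.002419  ]), 'wrist_force': array([-0.6264881 , -0.75721581,  0.6681959 ]), 'torque': array([-0.02904344, -0.02782485, -0.0165782 ]), 'width': 1.0014541530409045}
scene {'fovy': 44.25332344725939, 'cx': 275.9706307377816, 'cy': 209.07138698949296, 'k1': -0.16423879425619914, 'rvec': array([ 1.96568977,  0.98586663, -0.51171719]), 'tvec': array([-0.3428177 , -0.15149323,  1.7307276 ])}
side {'fovy': 49.95201869522581, 'cx': 276.0515083631806, 'cy': 205.26362511201324, 'k1': 0.023536631617092477, 'rvec': array([ 0.31207032, -2.69460058,  1.34316858]), 'tvec': array([0.53880025, 0.13032332, 0.9894146 ])}
wrist {'fovy': 69.23568201738257, 'cx': 283.49459329810935, 'cy': 211.37564052549138, 'k1': -0.015854258383092967, 'hand_eye': array([[-9.61192992e-05, -9.48206132e-01, -3.17655665e-01,
         8.08235118e-02],
       [ 9.99999730e-01, -3.22504625e-04,  6.60090826e-04,
         3.68254854e-04],
       [-7.28347590e-04, -3.17655516e-01,  9.48205907e-01,
        -1.42605046e-01],
       [ 0.00000000e+00,  0.00000000e+00,  0.00000000e+00,
         1.00000000e+00]])}
```

View pics/scene0.png

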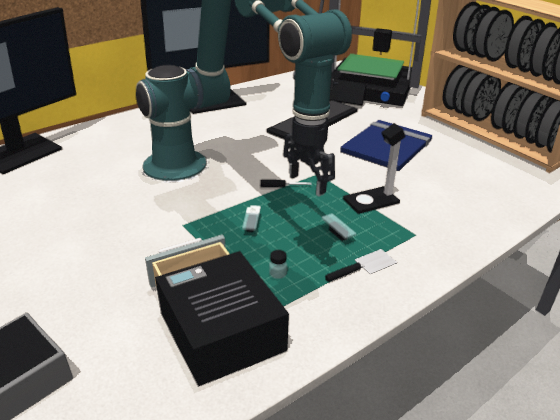

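View pics/side0.png

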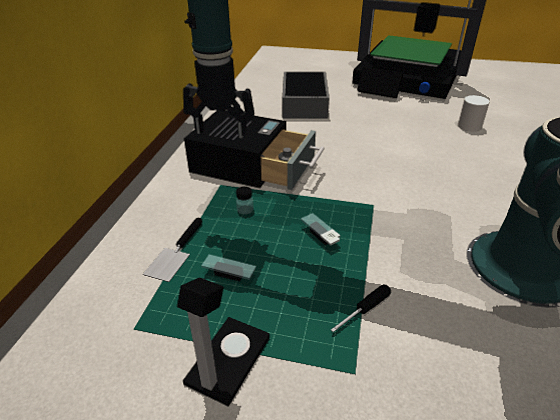

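View pics/wrist0.png

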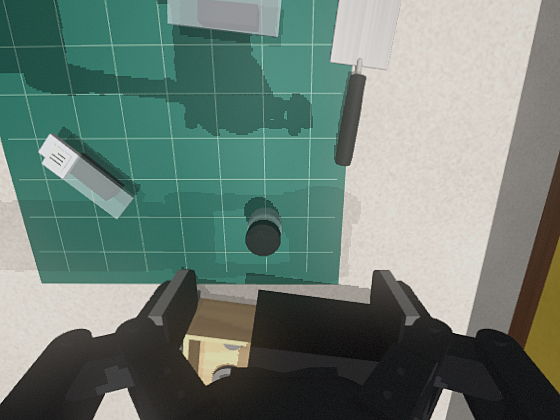

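```bash
cat > h.py <<'E'
import numpy as np, cv2
from scipy.spatial.transform import Rotation as R
from workcell import readout, read_camera, camera_params, bot
def K(p):
    f=210/np.tan(np.radians(p["fovy"])/2); return np.array([[f,0,p["cx"]],[0,f,p["cy"]],[0,0,1.]]),np.array([p["k1"],0,0,0.])
def ext(name,st=None):
    p=camera_params(name)
    if name!="wrist":
        Rm=R.from_rotvec(p["rvec"]).as_matrix(); return Rm.T,-Rm.T@p["tvec"]
    T=np.eye(4);T[:3,:3]=R.from_rotvec(st["tcp_rot"]).as_matrix();T[:3,3]=st["tool_pos"]
    T=T@p["hand_eye"]; return T[:3,:3],T[:3,3]
def ray(name,uv,st=None):
    k,d=K(camera_params(name)); Rc,c=ext(name,st)
    u=cv2.undistortPoints(np.array(uv,float).reshape(-1,1,2),k,d).reshape(-1,2)
    return c,np.c_[u,np.ones(len(u))]@Rc.T
def onz(name,uv,z,st=None):
    c,d=ray(name,uv,st); return c+d*((np.asarray(z)-c[2])/d[:,2])[:,None]
def proj(name,P,st=None):
    k,dd=K(camera_params(name)); Rc,c=ext(name,st)
    q=(np.atleast_2d(P)-c)@Rc
    return cv2.projectPoints(q,np.zeros(3),np.zeros(3),k,dd)[0].reshape(-1,2)
def crop(src,box,out,s):
    im=cv2.imread(src) if isinstance(src,str) else cv2.cvtColor(src,cv2.COLOR_RGB2BGR)
    x0,y0,x1,y1=box; cv2.imwrite(out,cv2.resize(im[y0:y1,x0:x1],None,fx=s,fy=s,interpolation=cv2.INTER_CUBIC))
E
python3 - <<'E'
from h import *
crop("pics/wrist0.png",(30,120,160,220),"pics/c1.png",6)
crop("pics/side0.png",(180,310,280,400),"pics/c2.png",6)
crop("pics/side0.png",(180,105,330,195),"pics/c3.png",5)
crop("pics/scene0.png",(140,225,300,345),"pics/c4.png",5)
E
```

```text
(no output)
```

View pics/c1.png

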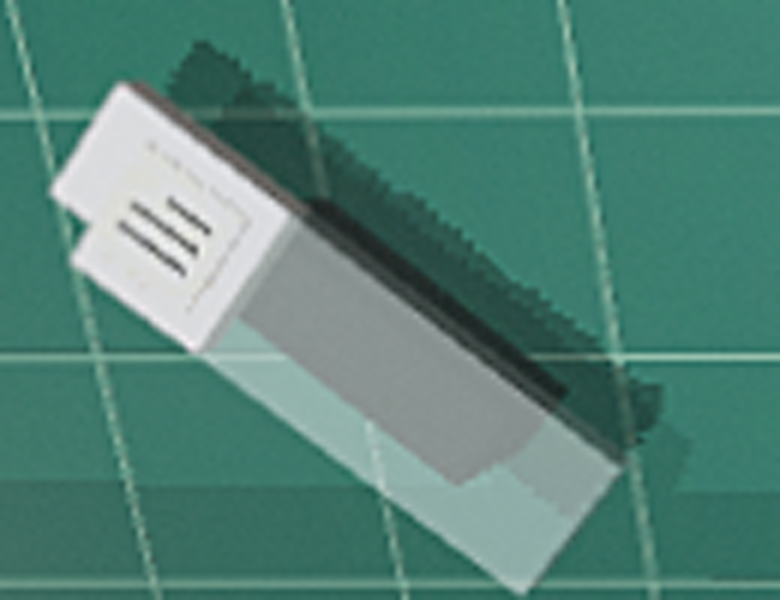

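View pics/c2.png

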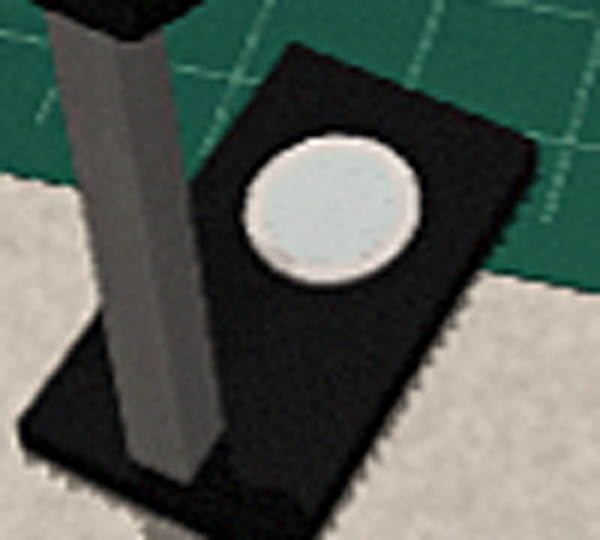

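View pics/c3.png

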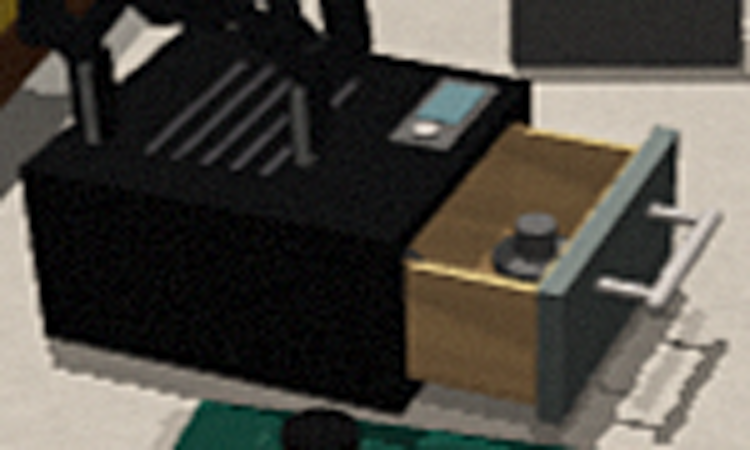

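View pics/c4.png

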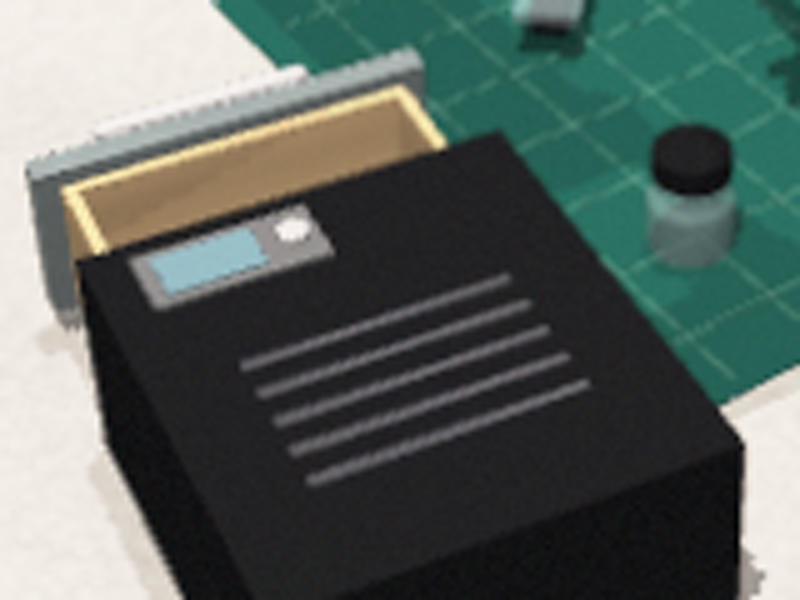

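Run:
```python
from h import *
np.set_printoptions(precision=4,suppress=True)
st=readout.read_state(); print(st["time"])
c=np.array([[125,82],[50,190],[72,262],[525,592],[622,462]])/6+[30,120]-0.4
P=onz("wrist",c,0.031,st);print("slide",P)
xm=(P[0]-P[4]);print("len",np.linalg.norm(xm[:2]),"wid",np.linalg.norm((P[3]-P[4])[:2]), np.degrees(np.arctan2(xm[1],xm[0])))
x2=P[2]-P[3];print(np.degrees(np.arctan2(x2[1],x2[0])))
print("mid",(P[0]+P[3])/2)
sc=lambda a,o,s:np.array(a)/s+o-0.4
print("win side",onz("side",sc([[333,210],[243,210],[420,205],[335,133],[330,285]],[180,310],6),0.015))
print("foot",onz("side",sc([[292,45],[535,145],[22,430]],[180,310],6),0.014))
print("cab top scene",onz("scene",sc([[80,262],[500,132],[742,445]],[140,225],5),0.11))
print("cab top side",onz("side",sc([[530,82],[410,250],[25,170]],[180,105],5),0.11))
print("front top side",onz("side",sc([[672,130],[545,290]],[180,105],5),0.1))
for z in(.05,.06,.07):print("handle side",z,onz("side",sc([[716,213],[658,302]],[180,105],5),z))
for z in(.05,.06,.07):print("handle scene",z,onz("scene",sc([[97,130],[302,70]],[140,225],5),z))
```

```text
0.15
slide [[ 0.4177  0.0571  0.031 ]
 [ 0.3986  0.0375  0.031 ]
 [ 0.3995  0.024   0.031 ]
 [ 0.4749 -0.0425  0.031 ]
 [ 0.4987 -0.0155  0.031 ]]
len 0.10879344035441224 wid 0.035997748724120586 138.16108301647353
138.63703936282988
mid [0.4463 0.0073 0.031 ]
win side [[0.5459 0.3496 0.015 ]
 [0.5723 0.3557 0.015 ]
 [0.5209 0.342  0.015 ]
 [0.5538 0.3228 0.015 ]
 [0.5389 0.3745 0.015 ]]
foot [[0.5779 0.2927 0.014 ]
 [0.4927 0.3125 0.014 ]
 [0.6089 0.4374 0.014 ]]
cab top scene [[ 0.6112 -0.3567  0.11  ]
 [ 0.6411 -0.1614  0.11  ]
 [ 0.8614 -0.1959  0.11  ]]
cab top side [[ 0.6094 -0.3539  0.11  ]
 [ 0.6283 -0.1537  0.11  ]
 [ 0.8564 -0.1906  0.11  ]]
front top side [[ 0.5215 -0.3317  0.1   ]
 [ 0.5553 -0.1463  0.1   ]]
handle side 0.05 [[ 0.4934 -0.3307  0.05  ]
 [ 0.5093 -0.2272  0.05  ]]
handle side 0.06 [[ 0.4912 -0.3132  0.06  ]
 [ 0.5069 -0.2112  0.06  ]]
handle side 0.07 [[ 0.489  -0.2956  0.07  ]
 [ 0.5045 -0.1953  0.07  ]]
handle scene 0.05 [[ 0.4594 -0.28    0.05  ]
 [ 0.4757 -0.1728  0.05  ]]
handle scene 0.06 [[ 0.4717 -0.2849  0.06  ]
 [ 0.4877 -0.179   0.06  ]]
handle scene 0.07 [[ 0.4839 -0.2898  0.07  ]
 [ 0.4998 -0.1853  0.07  ]]
```

```bash
cat >> h.py <<'E'
def goal(pos,yaw,st=None):
    """yaw = world angle (deg) of tool y, tool down"""
    st=st or readout.read_state(); Rm=R.from_rotvec(st["tcp_rot"])
    y=np.radians(yaw); Y=np.array([np.cos(y),np.sin(y),0]);Z=np.array([0,0,-1.]);X=np.cross(Y,Z)
    Rt=R.from_matrix(np.c_[X,Y,Z])
    d=Rm.inv().apply(np.array(pos)-st["tool_pos"]); r=(Rm.inv()*Rt).as_rotvec()
    print("shift",np.round(d,4),"turn",np.round(r/np.pi,4))
E
python3 - <<'E'
from h import *
goal([0.4446,-0.235,0.20],81.2)
E
```

```text
shift [-0.235  -0.2298  0.0306] turn [-5.000e-04 -4.000e-04 -4.511e-01]
```

Emit:
{"fn": "apply_moves", "kwargs": {"plan": [[[-0.235, -0.23, 0.03, 0, 0, -0.45, 1], [-0.235, -0.23, 0.03, 0, 0, -0.45, 1], [-0.235, -0.23, 0.03, 0, 0, -0.45, 1], [-0.235, -0.23, 0.03, 0, 0, -0.45, 1], [-0.235, -0.23, 0.03, 0, 0, -0.45, 1], [-0.235, -0.23, 0.03, 0, 0, -0.45, 1], [-0.235, -0.23, 0.03, 0, 0, -0.45, 1], [-0.235, -0.23, 0.03, 0, 0, -0.45, 1]]], "force": 40}}

```text
time: 0.82
tool_pos: [0.4493, -0.2299, 0.2017]
tcp_rot: [-0.929, -3.001, 0.0]
wrist_force: [0.6, -0.2, 0.2]
width: -0.003
```

Run:
```python
from h import *
im=read_camera("side");crop(im,(150,60,350,210),"pics/s1.png",4)
im=read_camera("scene");crop(im,(100,180,300,330),"pics/s2.png",4)
goal([0.4446,-0.235,0.20],81.2)
```

```text
shift [ 0.0001 -0.0041  0.001 ] turn [-0.0005 -0.0009 -0.1447]
```

View pics/s1.png

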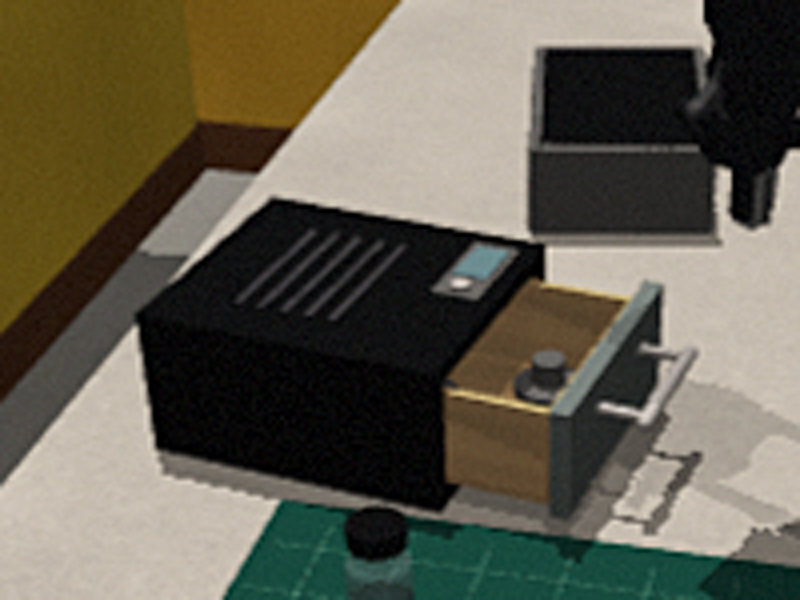

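View pics/s2.png

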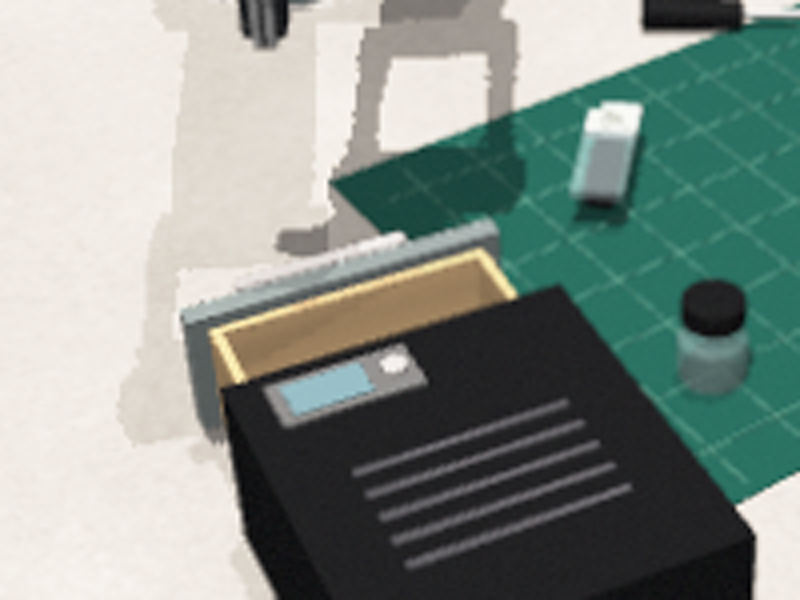

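Emit:
{"fn": "apply_moves", "kwargs": {"plan": [[[0, -0.004, 0.001, 0, 0, -0.145, 1], [0, -0.004, 0.001, 0, 0, -0.145, 1], [0, -0.004, 0.04, 0, 0, -0.145, 1], [0, -0.004, 0.08, 0, 0, -0.145, 1], [0, -0.004, 0.115, 0, 0, -0.145, 1], [0, -0.004, 0.15, 0, 0, -0.145, 1], [0, -0.004, 0.15, 0, 0, -0.145, 1], [0, -0.004, 0.15, 0, 0, -0.145, 1]]]}}

```text
time: 1.58
tool_pos: [0.4471, -0.2307, 0.0502]
tcp_rot: [-0.237, -3.127, -0.004]
wrist_force: [0.3, 0.2, 1.0]
width: -0.003
```

Run:
```python
from h import *
im=read_camera("side");crop(im,(200,60,400,210),"pics/s3.png",4)
goal([0.4446,-0.235,0.05],81.2)
```

```text
shift [ 0.0041 -0.0036  0.0025] turn [ 0.0001 -0.0002  0.0008]
```

View pics/s3.png

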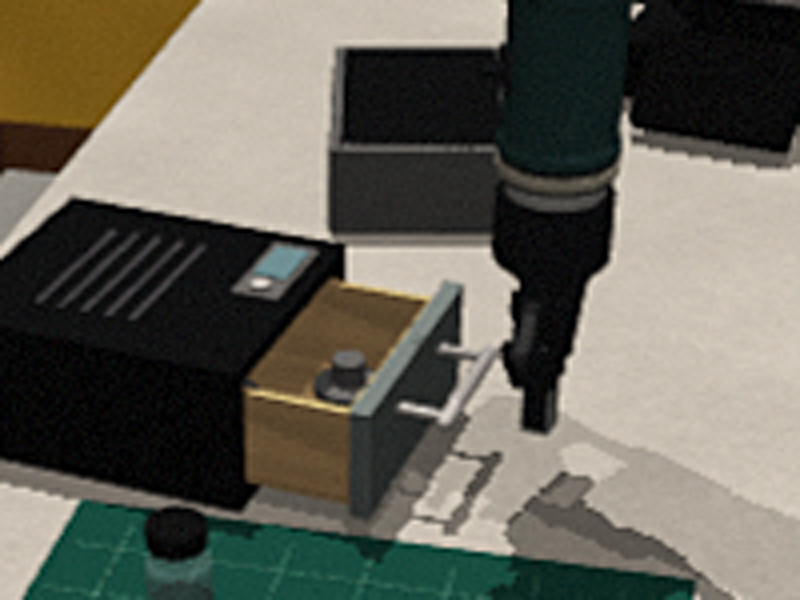

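Emit:
{"fn": "apply_moves", "kwargs": {"plan": [[[-0.012, -0.004, 0, 0, 0, 0, 1], [-0.024, -0.004, 0, 0, 0, 0, 1], [-0.034, -0.004, 0, 0, 0, 0, 1], [-0.044, -0.004, 0, 0, 0, 0, 1], [-0.054, -0.004, 0, 0, 0, 0, 1], [-0.064, -0.004, 0, 0, 0, 0, 1], [-0.074, -0.004, 0, 0, 0, 0, 1], [-0.084, -0.004, 0, 0, 0, 0, 1]]]}}

```text
time: 2.3
tool_pos: [0.5322, -0.2489, 0.0521]
tcp_rot: [-0.237, -3.132, -0.0]
wrist_force: [-2.3, -0.1, 0.7]
width: -0.003
```

Run:
```python
from h import *
im=read_camera("side");crop(im,(200,60,400,210),"pics/s4.png",4)
print(readout.read_state())
```

```text
{'time': 2.35, 'q': array([-4.79287561e-01,  2.74815225e-01,  1.94746262e+00,  5.88885807e-04,
        9.16494586e-01, -1.89963103e+00]), 'joint_vel': array([-0.00916927, -0.02483856,  0.02191976, -0.00197528, -0.00939223,
       -0.015111  ]), 'joint_torque': array([-3.78632331e-01, -4.68164706e+01, -2.63456637e+01, -1.60111506e-01,
        9.46824811e-01,  3.50967464e-03]), 'tool_pos': array([ 0.53446371, -0.24951879,  0.05245159]), 'tcp_rot': array([ 2.36459084e-01,  3.12989609e+00, -1.06513239e-03]), 'wrist_force': array([2.25888378, 0.7390161 , 0.44007822]), 'torque': array([-0.04503459, -0.08406619,  0.03176951]), 'width': 0.0032643304256077437}
```

View pics/s4.png

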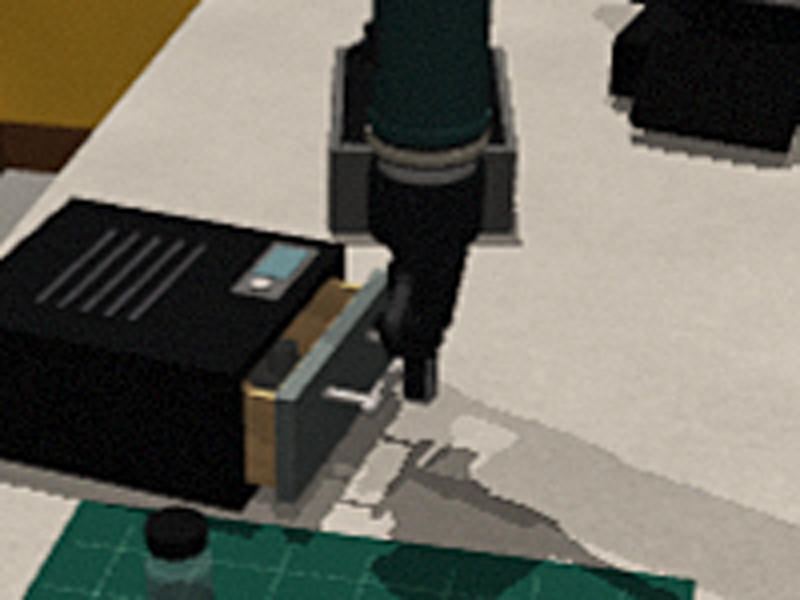

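Emit:
{"fn": "apply_moves", "kwargs": {"plan": [[[-0.004, 0, 0, 0, 0, 0, 1], [-0.008, 0, 0, 0, 0, 0, 1], [-0.012, 0, 0, 0, 0, 0, 1], [-0.015, 0, 0, 0, 0, 0, 1], [-0.018, 0, 0, 0, 0, 0, 1], [-0.02, 0, 0, 0, 0, 0, 1], [-0.022, 0, 0, 0, 0, 0, 1], [-0.024, 0, 0, 0, 0, 0, 1]]]}}

```text
time: 3.02
tool_pos: [0.5548, -0.2524, 0.0518]
tcp_rot: [-0.237, -3.132, -0.0]
wrist_force: [-1.6, 0.1, -0.9]
width: -0.003
```

Run:
```python
from h import *
im=read_camera("side");crop(im,(200,60,400,210),"pics/s5.png",4)
st=readout.read_state();print(st["tool_pos"],st["wrist_force"])
```

```text
[ 0.55537007 -0.2525202   0.05200776] [ 0.07287016  0.77297789 -0.74746521]
```

View pics/s5.png

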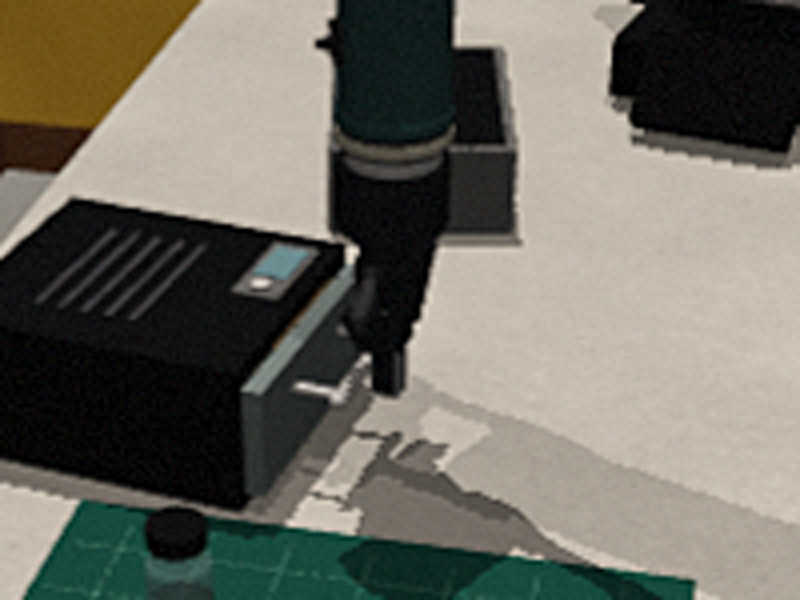

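Nearly shut; about 8 mm remains. I push on softly and watch the force.

Emit:
{"fn": "apply_moves", "kwargs": {"plan": [[[-0.002, 0, 0, 0, 0, 0, 1], [-0.004, 0, 0, 0, 0, 0, 1], [-0.005, 0, 0, 0, 0, 0, 1], [-0.006, 0, 0, 0, 0, 0, 1], [-0.007, 0, 0, 0, 0, 0, 1], [-0.008, 0, 0, 0, 0, 0, 1], [-0.009, 0, 0, 0, 0, 0, 1], [-0.009, 0, 0, 0, 0, 0, 1]]]}}

```text
time: 3.73
tool_pos: [0.5569, -0.2527, 0.0518]
tcp_rot: [-0.234, -3.118, -0.004]
wrist_force: [-22.3, 2.1, 15.8]
width: 0.002
```

Run:
```python
from h import *
im=read_camera("side");crop(im,(200,60,400,210),"pics/s6.png",4)
st=readout.read_state();print(st["tool_pos"],st["wrist_force"])
```

```text
[ 0.55683744 -0.25271289  0.05180587] [-21.2922097    2.30216326  16.33213242]
```

View pics/s6.png

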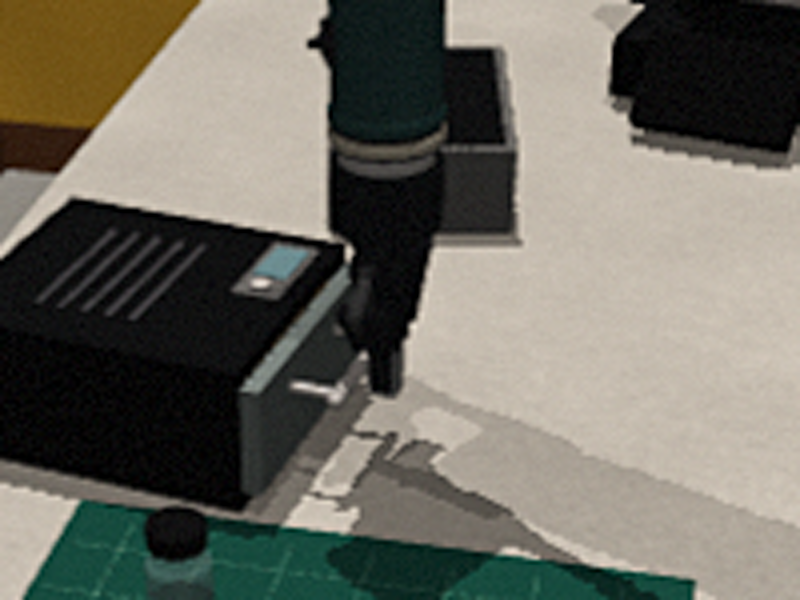

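Emit:
{"fn": "apply_moves", "kwargs": {"plan": [[[0.02, 0, 0, 0, 0, 0, 1], [0.06, 0, 0, 0, 0, 0, 1], [0.07, 0, 0, 0, 0, 0, 1], [0.07, 0, -0.04, 0, 0, 0, 1], [0.07, 0, -0.08, 0, 0, 0, 1], [0.07, 0, -0.12, 0, 0, 0, 1], [0.07, 0, -0.16, 0, 0, 0, 1], [0.07, 0, -0.16, 0, 0, 0, 1]]]}}

```text
time: 4.45
tool_pos: [0.5004, -0.2464, 0.2231]
tcp_rot: [0.236, 3.116, -0.012]
wrist_force: [1.1, -0.8, 1.4]
width: 0.002
```

Run:
```python
from h import *
im=read_camera("side");crop(im,(160,60,360,210),"pics/s7.png",4)
goal([0.473,-0.017,0.20],48.4)
```

```text
shift [0.0603 0.2222 0.0175] turn [-0.0003  0.0045  0.183 ]
```

View pics/s7.png

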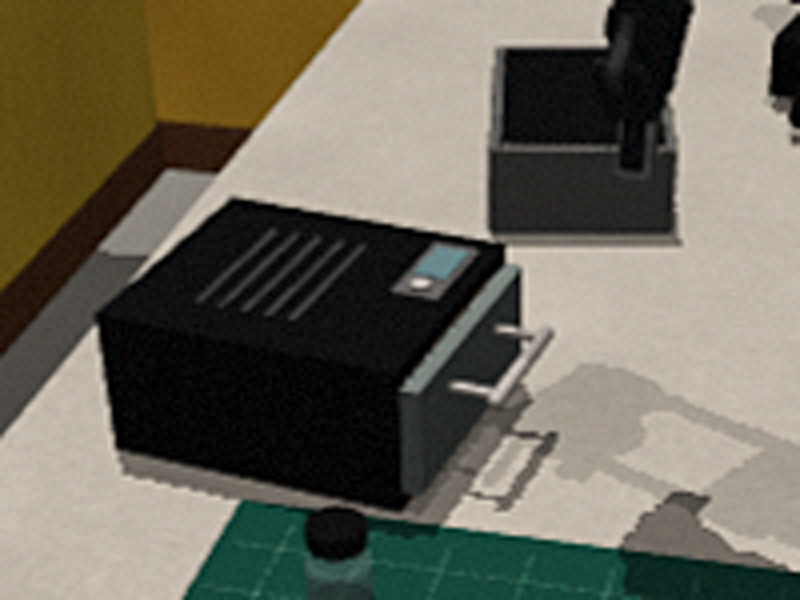

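Drawer is shut (front flush with the cabinet). Now over the slide.

Emit:
{"fn": "apply_moves", "kwargs": {"plan": [[[0.06, 0.222, 0.0, 0, 0.0045, 0.183, -1], [0.06, 0.222, 0.0, 0, 0.0045, 0.183, -1], [0.06, 0.222, 0.0, 0, 0.0045, 0.183, -1], [0.06, 0.222, 0.0, 0, 0.0045, 0.183, -1], [0.06, 0.222, 0.0, 0, 0.0045, 0.183, -1], [0.06, 0.222, 0.0175, 0, 0.0045, 0.183, -1], [0.06, 0.222, 0.0175, 0, 0.0045, 0.183, -1], [0.06, 0.222, 0.0175, 0, 0.0045, 0.183, -1]]]}}

```text
time: 5.17
tool_pos: [0.4674, -0.0132, 0.1927]
tcp_rot: [-1.103, -2.924, -0.0]
wrist_force: [-0.0, 0.0, 0.6]
width: 0.996
```

Run:
```python
from h import *
st=readout.read_state();print(st["tool_pos"],st["tcp_rot"],st["joint_vel"].max())
im=read_camera("wrist");np.save("w2.npy",im);import pickle;pickle.dump(st,open("st2.pkl","wb"))
crop(im,(0,0,560,420),"pics/w2.png",1)
```

```text
[ 0.46736396 -0.01324892  0.19272665] [-1.10319093e+00 -2.92367400e+00 -9.74816738e-06] 0.0022345153984043038
```

View pics/w2.png

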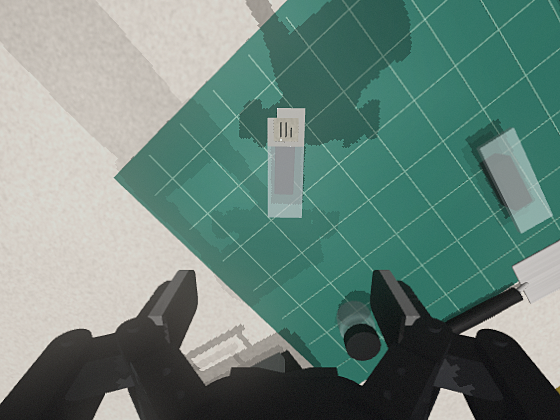

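Run:
```python
from h import *
crop(np.load("w2.npy"),(235,95,335,230),"pics/c5.png",4.4)
```

```text
(no output)
```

View pics/c5.png

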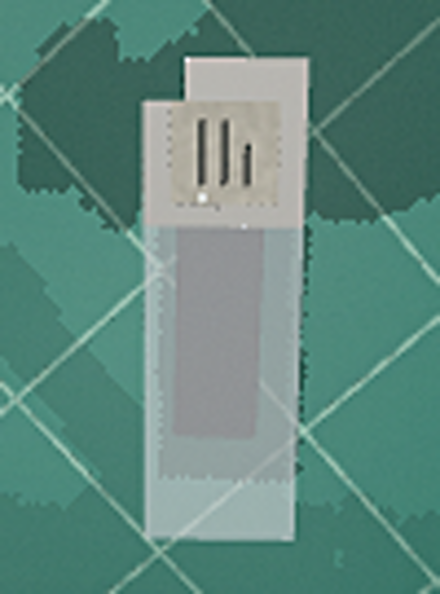

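Run:
```python
from h import *
import pickle
np.set_printoptions(precision=4,suppress=True)
st=pickle.load(open("st2.pkl","rb"))
s=4.4;c=np.array([[309,58],[185,58],[142,101],[146,540],[294,541],[226,153]])/s+[235,95]-0.4
P=onz("wrist",c,0.031,st);print(P)
for a,b in((4,0),(3,2)):
    d=P[b]-P[a];print(np.linalg.norm(d),np.degrees(np.arctan2(d[1],d[0])))
d=P[3]-P[4];print(np.linalg.norm(d),np.degrees(np.arctan2(d[1],d[0]))-90)
m=(P[0]+P[3])/2;print("mid",m)
a=np.radians(138.4);x=np.array([np.cos(a),np.sin(a),0])
print("label-from-mid",m+.035*x, "label seen",P[5])
print(proj("side",[m+.035*x]),proj("scene",[m+.035*x]))
```

```text
[[ 0.4162  0.0572  0.031 ]
 [ 0.3985  0.037   0.031 ]
 [ 0.3989  0.024   0.031 ]
 [ 0.4745 -0.0434  0.031 ]
 [ 0.4982 -0.0168  0.031 ]
 [ 0.4193  0.0305  0.031 ]]
0.11042159882957794 137.9732014159582
0.10130592660573438 138.26096537382185
0.03568554114583817 -221.64486791494173
mid [0.4454 0.0069 0.031 ]
label-from-mid [0.4192 0.0301 0.031 ] label seen [0.4193 0.0305 0.031 ]
[[330.3814 234.9953]] [[252.8728 209.031 ]]
```

Run:
```python
from h import *
goal([0.4723,-0.017,0.07],48.2)
```

```text
shift [-0.0065  0.0014  0.1235] turn [-0.0017 -0.0045  0.0019]
```

Emit:
{"fn": "apply_moves", "kwargs": {"plan": [[[-0.0065, 0.0015, 0.04, -0.0015, -0.0045, 0.002, -1], [-0.0065, 0.0015, 0.08, -0.0015, -0.0045, 0.002, -1], [-0.0065, 0.0015, 0.11, -0.0015, -0.0045, 0.002, -1], [-0.0065, 0.0015, 0.1235, -0.0015, -0.0045, 0.002, -1], [-0.0065, 0.0015, 0.1235, -0.0015, -0.0045, 0.002, -1], [-0.0065, 0.0015, 0.1235, -0.0015, -0.0045, 0.002, -1], [-0.0065, 0.0015, 0.1235, -0.0015, -0.0045, 0.002, -1], [-0.0065, 0.0015, 0.1235, -0.0015, -0.0045, 0.002, -1]]]}}

```text
time: 5.88
tool_pos: [0.4752, -0.0181, 0.073]
tcp_rot: [1.124, 2.928, 0.002]
wrist_force: [0.2, -0.3, -0.2]
width: 1.0
```

Run:
```python
from h import *
st=readout.read_state();print(st["tool_pos"],st["tcp_rot"])
im=read_camera("wrist");crop(im,(0,0,560,420),"pics/w3.png",1)
goal([0.4723,-0.017,0.01],48.2)
```

```text
[ 0.47519564 -0.01807794  0.07303483] [1.12404845e+00 2.92840266e+00 2.17615655e-03]
shift [ 0.0029 -0.0014  0.063 ] turn [ 0.001   0.0013 -0.001 ]
```

View pics/w3.png

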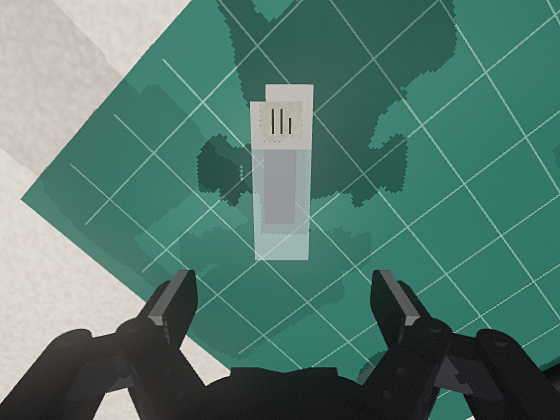

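Emit:
{"fn": "apply_moves", "kwargs": {"plan": [[[0.003, -0.0015, 0.025, 0, 0, 0, -1], [0.003, -0.0015, 0.045, 0, 0, 0, -1], [0.003, -0.0015, 0.055, 0, 0, 0, -1], [0.003, -0.0015, 0.06, 0, 0, 0, -1], [0.003, -0.0015, 0.063, 0, 0, 0, -1], [0.003, -0.0015, 0.063, 0, 0, 0, -1], [0.003, -0.0015, 0.063, 0, 0, 0, -1], [0.003, -0.0015, 0.063, 0, 0, 0, -1]]]}}

```text
time: 6.6
tool_pos: [0.471, -0.0165, 0.009]
tcp_rot: [1.123, 2.931, 0.001]
wrist_force: [0.5, -0.1, 0.3]
width: 1.003
```

Run:
```python
from h import *
st=readout.read_state();print(st["tool_pos"],st["tcp_rot"],st["wrist_force"])
im=read_camera("wrist");crop(im,(0,0,560,420),"pics/w4.png",1)
im=read_camera("side");crop(im,(260,160,400,260),"pics/s8.png",5)
goal([0.4723,-0.017,0.01],48.2,st)
```

```text
[ 0.47097555 -0.01649258  0.00901401] [1.12339120e+00 2.93077168e+00 1.45684205e-03] [ 0.47392184 -0.08623844  0.30739074]
shift [-0.0013  0.0005 -0.001 ] turn [ 0.0006  0.0008 -0.0008]
```

View pics/w4.png

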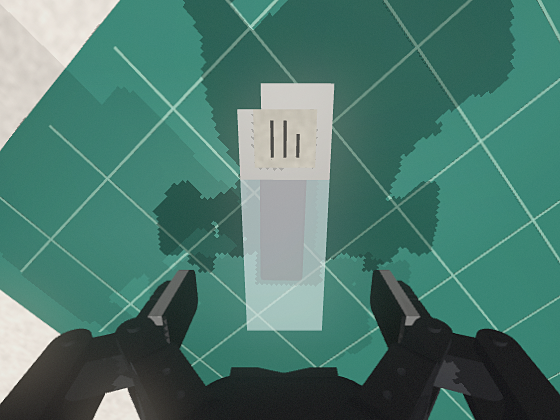

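View pics/s8.png

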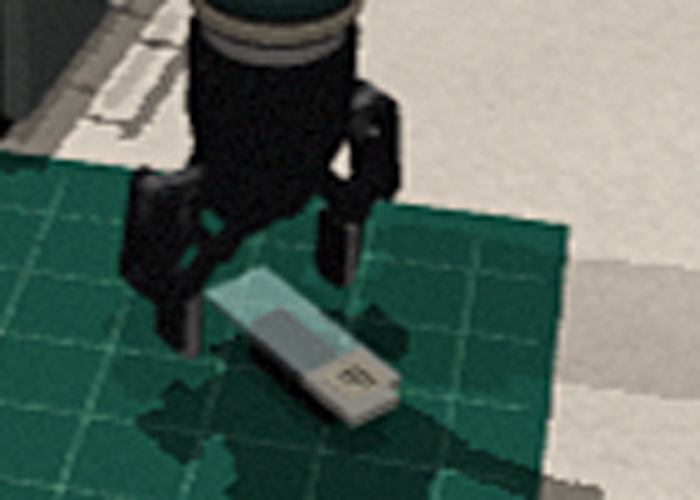

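Emit:
{"fn": "apply_moves", "kwargs": {"plan": [[[0, 0, 0, 0, 0, 0, 1], [0, 0, 0, 0, 0, 0, 1], [0, 0, 0, 0, 0, 0, 1], [0, 0, 0, 0, 0, 0, 1], [0, 0, 0, 0, 0, 0, 1], [0, 0, 0, 0, 0, 0, 1], [0, 0, 0, 0, 0, 0, 1], [0, 0, 0, 0, 0, 0, 1]]], "force": 50}}

```text
time: 7.37
tool_pos: [0.4699, -0.0164, 0.0082]
tcp_rot: [1.124, 2.933, 0.001]
wrist_force: [-1.4, 0.4, 4.9]
width: 0.407
```

Run:
```python
from h import *
st=readout.read_state();print(st["tool_pos"],st["tcp_rot"],st["wrist_force"],st["width"])
im=read_camera("wrist");crop(im,(0,0,560,420),"pics/w5.png",1)
im=read_camera("side");crop(im,(260,160,400,260),"pics/s9.png",5)
```

```text
[ 0.46992422 -0.01637952  0.00823696] [1.12415064e+00 2.93255811e+00 6.74573767e-04] [-1.41670361  0.38765252  4.92420412] 0.40666074969368415
```

View pics/w5.png

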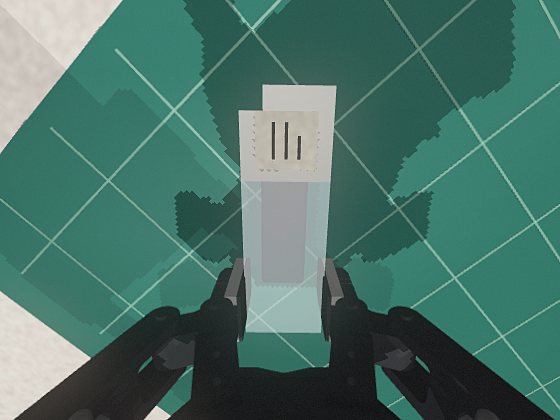

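View pics/s9.png

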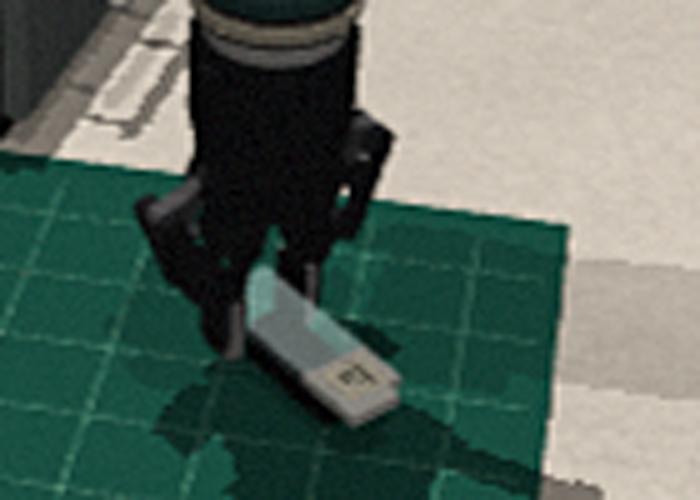

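Emit:
{"fn": "apply_moves", "kwargs": {"plan": [[[0, 0, -0.002, 0, 0, 0, 1], [0, 0, -0.01, 0, 0, 0, 1], [0, 0, -0.025, 0, 0, 0, 1], [0, 0, -0.045, 0, 0, 0, 1], [0, 0, -0.07, 0, 0, 0, 1], [0, 0, -0.09, 0, 0, 0, 1], [0, 0, -0.1, 0, 0, 0, 1], [0, 0, -0.1, 0, 0, 0, 1]]], "force": 80}}

```text
time: 8.13
tool_pos: [0.4721, -0.0166, 0.1109]
tcp_rot: [1.122, 2.927, 0.003]
wrist_force: [1.2, -0.3, -0.4]
width: 0.399
```

Run:
```python
from h import *
st=readout.read_state();print(st["tool_pos"],st["tcp_rot"],st["wrist_force"],st["width"])
im=read_camera("wrist");np.save("w6.npy",im);crop(im,(200,60,380,350),"pics/w6.png",2)
import pickle;pickle.dump(st,open("st6.pkl","wb"))
im=read_camera("side");np.save("s10.npy",im);crop(im,(260,100,400,220),"pics/s10.png",5)
im=read_camera("scene");np.save("sc10.npy",im);crop(im,(200,130,340,250),"pics/sc10.png",5)
```

```text
[ 0.47208634 -0.01661962  0.11090897] [1.12208418 2.92724215 0.00308916] [ 1.1651192  -0.30908314 -0.37611481] 0.3987783098806429
```

View pics/w6.png

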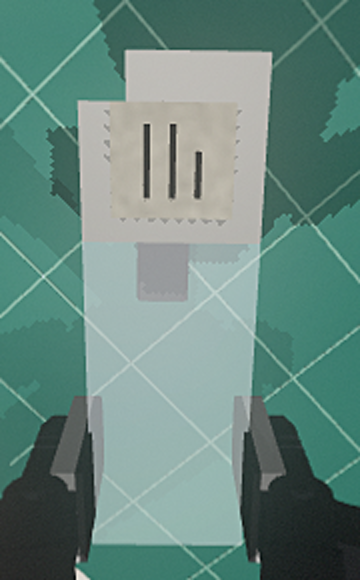

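View pics/s10.png

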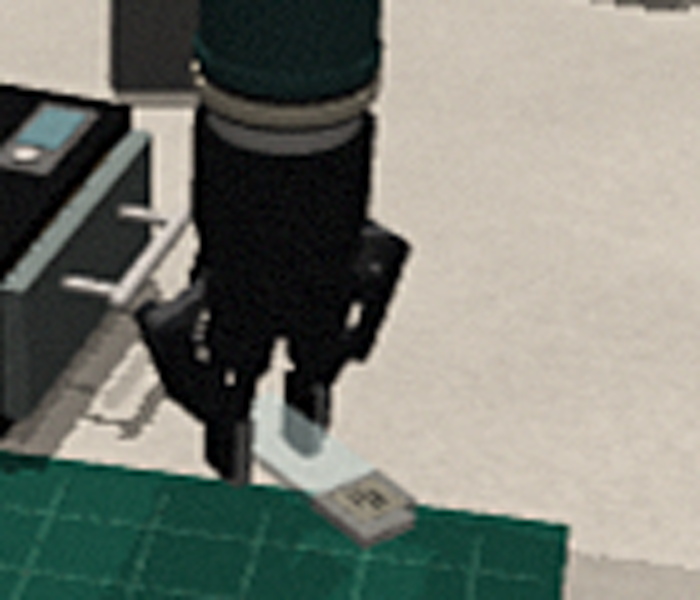

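View pics/sc10.png

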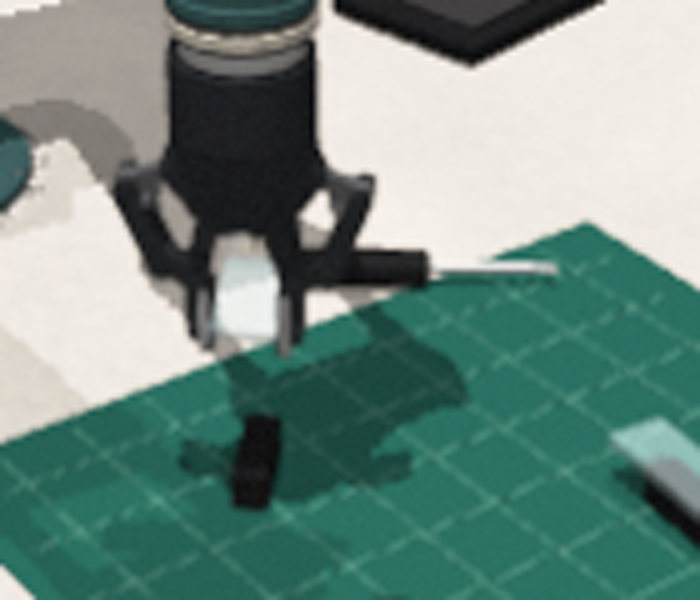

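```bash
cat > pnp.py <<'E'
from h import *
def slidepose(uv,st,mp):
    p=camera_params("wrist");k,d=K(p)
    ok,rv,tv=cv2.solvePnP(np.array(mp,float),np.array(uv,float),k,d,flags=cv2.SOLVEPNP_ITERATIVE)
    e=cv2.projectPoints(np.array(mp,float),rv,tv,k,d)[0].reshape(-1,2)-uv
    T=np.eye(4);T[:3,:3]=cv2.Rodrigues(rv)[0];T[:3,3]=tv.ravel()
    Tt=p["hand_eye"]@T   # slide in tool
    W=np.eye(4);W[:3,:3]=R.from_rotvec(st["tcp_rot"]).as_matrix();W[:3,3]=st["tool_pos"]
    return Tt,W@Tt,e
E
python3 - <<'E'
from pnp import *
import pickle
np.set_printoptions(precision=4,suppress=True)
st=pickle.load(open("st6.pkl","rb"))
mm=np.array([[55,-18,3],[55,9,3],[46,9,3],[46,18,3],[19,18,3],[19,-18,3],[-55,-18,3],[-55,18,3]])/1000
uv=np.array([[272,52],[125,51],[127,101],[78,101],[83,243],[258,242],[243,545],[100,547]])/2+[200,60]-0.25
T,W,e=slidepose(uv,st,mm);print(T);print(W);print(e)
print("world label",W@[.035,0,.003,1],"pitch deg",np.degrees(np.arcsin(W[2,0])),"roll",np.degrees(np.arcsin(W[2,1])),"yaw",np.degrees(np.arctan2(W[1,0],W[0,0])))
# side-view check
L=(W@[.035,0,.003,1])[:3];print(proj("side",[L]),proj("scene",[L]))
E
```

```text
[[ 0.9999  0.0038  0.0144  0.0343]
 [ 0.0033 -0.9995  0.0315  0.0006]
 [ 0.0145 -0.0314 -0.9994 -0.0192]
 [ 0.      0.      0.      1.    ]]
[[-0.7414 -0.6711  0.0034  0.4469]
 [ 0.6708 -0.7409  0.0336  0.0068]
 [-0.02    0.0272  0.9994  0.1299]
 [ 0.      0.      0.      1.    ]]
[[-0.7065 -0.0865]
 [ 0.0845 -0.0958]
 [-0.5081  0.4887]
 [ 0.0817  0.4264]
 [ 0.289  -0.2127]
 [ 1.5712 -0.0138]
 [ 1.2811 -0.5351]
 [-2.121  -0.1196]]
world label [0.4209 0.0303 0.1322 1.    ] pitch deg -1.1462232567693955 roll 1.5571451318806768 yaw 137.85924668707926
[[332.4713 199.1296]] [[252.9707 178.0595]]
```

Run:
```python
from h import *
im=np.load("sc10.npy");crop(im,(335,115,415,220),"pics/c6.png",5.5)
im=np.load("s10.npy");crop(im,(170,270,280,405),"pics/c7.png",4.4)
```

```text
(no output)
```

View pics/c6.png

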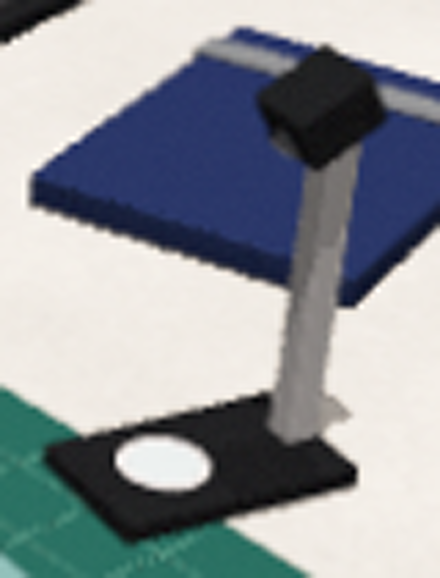

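View pics/c7.png

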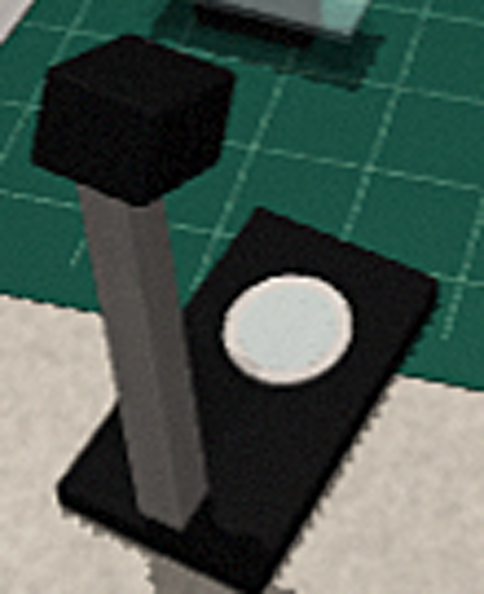

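Run:
```python
from h import *
np.set_printoptions(precision=4,suppress=True)
s=lambda a,o,k:np.array(a)/k+o-0.4
print(onz("scene",s([[163,463],[114,462],[212,464],[163,434],[162,492]],[335,115],5.5),.015))
F=onz("scene",s([[47,458],[132,537],[355,473]],[335,115],5.5),[.012,.013,.012]);print(F)
for a,b in((F[1],F[2]),(F[0],F[1])):d=b-a;print(np.linalg.norm(d),np.degrees(np.arctan2(d[1],d[0])))
print(onz("scene",s([[272,430],[288,444],[322,432]],[335,115],5.5),.014),"post base")
print("side",onz("side",s([[288,328],[222,325],[353,332],[290,274],[286,384]],[170,270],4.4),.015))
F=onz("side",s([[258,208],[436,282],[62,490],[250,590]],[170,270],4.4),.014);print(F)
for a,b in((F[0],F[2]),(F[1],F[3]),(F[1],F[0])):d=b-a;print(np.linalg.norm(d),np.degrees(np.arctan2(d[1],d[0])))
print(onz("side",s([[138,510],[183,530],[207,492]],[170,270],4.4),.014),"post base")
```

```text
[[0.5485 0.3453 0.015 ]
 [0.532  0.3241 0.015 ]
 [0.565  0.3665 0.015 ]
 [0.5271 0.367  0.015 ]
 [0.5689 0.3238 0.015 ]]
[[0.5042 0.3006 0.012 ]
 [0.5884 0.282  0.013 ]
 [0.6149 0.4283 0.012 ]]
0.14865117383634274 79.75020533072284
0.08622883980128689 -12.404002395637683
[[0.5589 0.4215 0.014 ]
 [0.5744 0.4178 0.014 ]
 [0.577  0.4431 0.014 ]] post base
side [[0.5463 0.3487 0.015 ]
 [0.5732 0.3534 0.015 ]
 [0.5197 0.3446 0.015 ]
 [0.5536 0.323  0.015 ]
 [0.539  0.374  0.015 ]]
[[0.5781 0.2922 0.014 ]
 [0.4929 0.3123 0.014 ]
 [0.6084 0.4367 0.014 ]
 [0.5257 0.4584 0.014 ]]
0.1476732026608613 78.15431678356072
0.14973453700201164 77.33773418546541
0.08752737824014428 -13.315548268569959
[[0.5771 0.438  0.014 ]
 [0.5577 0.4418 0.014 ]
 [0.5542 0.4251 0.014 ]] post base
```

Run:
```python
from h import *
goal([0.518,0.2165,0.115],-12.5)
```

```text
shift [ 0.1191  0.206  -0.0081] turn [-2.000e-04 -1.000e-04  3.364e-01]
```

Emit:
{"fn": "apply_moves", "kwargs": {"plan": [[[0.008, 0.013, -0.008, 0, 0, 0.02, 1], [0.017, 0.028, -0.008, 0, 0, 0.045, 1], [0.027, 0.046, -0.008, 0, 0, 0.075, 1], [0.038, 0.065, -0.008, 0, 0, 0.105, 1], [0.049, 0.085, -0.008, 0, 0, 0.135, 1], [0.06, 0.104, -0.008, 0, 0, 0.165, 1], [0.071, 0.123, -0.008, 0, 0, 0.195, 1], [0.08, 0.138, -0.008, 0, 0, 0.22, 1]]]}}

```text
time: 8.95
tool_pos: [0.5012, 0.1408, 0.1138]
tcp_rot: [-2.056, -2.374, 0.003]
wrist_force: [-0.0, 0.4, -0.3]
width: 0.403
```

Run:
```python
from h import *
goal([0.518,0.2165,0.115],-12.5)
```

```text
shift [ 0.0725  0.0274 -0.0013] turn [-0.0008  0.0002  0.1151]
```

Emit:
{"fn": "apply_moves", "kwargs": {"plan": [[[0.015, 0.005, 0, 0, 0, 0.025, 1], [0.03, 0.01, 0, 0, 0, 0.05, 1], [0.045, 0.016, 0, 0, 0, 0.075, 1], [0.06, 0.022, 0, 0, 0, 0.1, 1], [0.068, 0.025, 0, 0, 0, 0.11, 1], [0.0725, 0.0275, 0, 0, 0, 0.115, 1], [0.0725, 0.0275, 0, 0, 0, 0.115, 1], [0.0725, 0.0275, 0, 0, 0, 0.115, 1]]]}}

```text
time: 9.62
tool_pos: [0.5182, 0.215, 0.1147]
tcp_rot: [2.445, 1.973, -0.003]
wrist_force: [0.9, 0.6, -1.0]
width: 0.398
```

Run:
```python
from h import *
st=readout.read_state();print(st["tool_pos"],st["tcp_rot"],st["wrist_force"],st["width"],abs(st["joint_vel"]).max())
im=read_camera("wrist");np.save("w7.npy",im);crop(im,(0,0,560,420),"pics/w7.png",1.4)
import pickle;pickle.dump(st,open("st7.pkl","wb"))
```

```text
[0.51815605 0.21500434 0.11465729] [ 2.44453271  1.97324304 -0.00280445] [ 0.9058609   0.61914694 -0.9780616 ] 0.397614897524321 0.01222934562326353
```

View pics/w7.png

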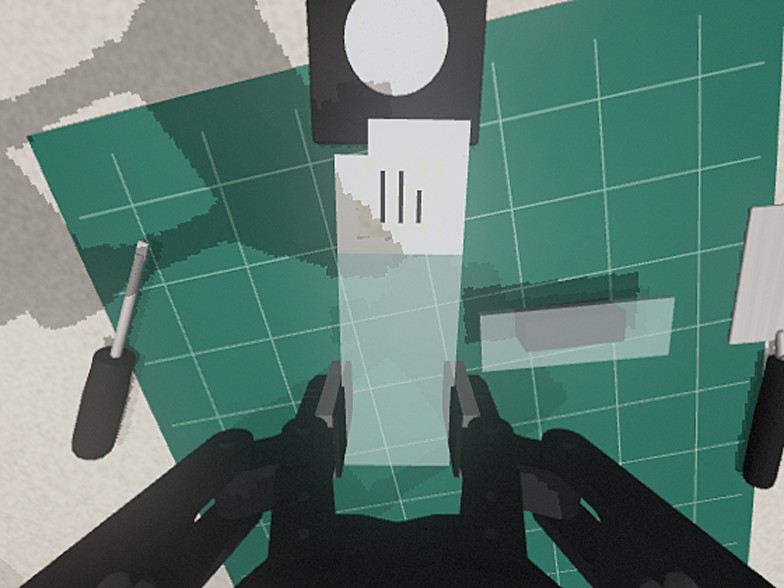

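Run:
```python
from h import *
crop(np.load("w7.npy"),(205,0,365,110),"pics/c8.png",5)
```

```text
(no output)
```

View pics/c8.png

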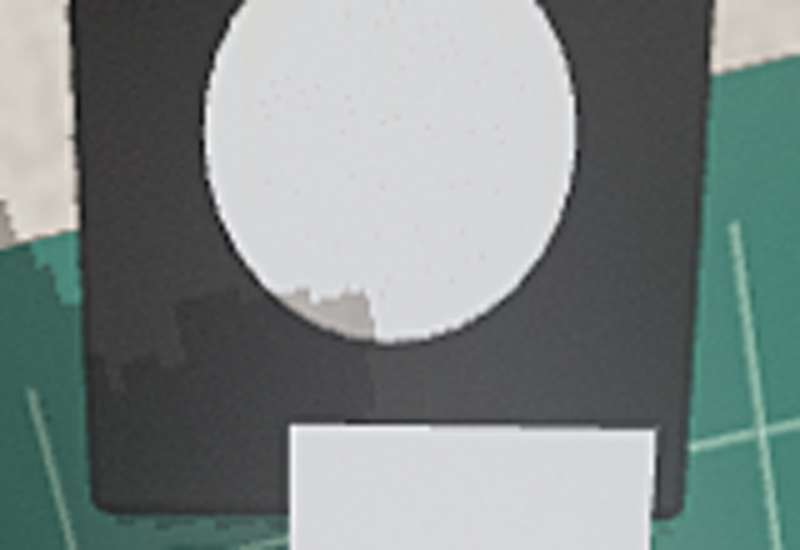

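Run:
```python
from pnp import *
import pickle
from scipy.optimize import least_squares
np.set_printoptions(precision=4,suppress=True)
st=pickle.load(open("st7.pkl","rb"))
s=lambda a,o,k:np.array(a)/k+o-0.4
P=onz("wrist",s([[232,6],[204,130],[262,280],[390,345],[510,290],[577,130],[548,10]],[205,0],5),.015,st)[:,:2]
r=least_squares(lambda v:np.hypot(*(P-v[:2]).T)-v[2],[.547,.348,.026]);print("window",r.x,r.fun)
F=onz("wrist",s([[72,0],[92,490],[712,0],[687,490],[100,515],[680,520]],[205,0],5),.014,st)
for a,b in((1,0),(3,2),(5,4)):d=F[b]-F[a];print(np.linalg.norm(d),np.degrees(np.arctan2(d[1],d[0])))
mm=np.array([[55,-18,3],[55,9,3],[46,9,3],[46,18,3],[19,18,3],[19,-18,3],[-55,-18,3],[-55,18,3]])/1000
uv=np.array([[470,120],[368,119],[369,154],[335,155],[337,254],[463,255],[448,467],[351,466]])/1.4-0.2
T,W,e=slidepose(uv,st,mm);print(T);print(e)
print("world label",W@[.035,0,.003,1],"pitch deg",np.degrees(np.arcsin(W[2,0])),"roll",np.degrees(np.arcsin(W[2,1])),"yaw",np.degrees(np.arctan2(W[1,0],W[0,0])))
```

```text
window [0.5469 0.3482 0.0264] [ 0.0004 -0.0003 -0.0003  0.0006 -0.0002 -0.0002  0.0001]
0.06359987127387838 76.86629661458217
0.06358571477666104 78.03207975732018
0.08756685841865795 167.3466354940956
[[ 1.      0.0056  0.0063  0.0345]
 [ 0.0056 -1.     -0.0049  0.0016]
 [ 0.0063  0.0049 -1.     -0.0196]
 [ 0.      0.      0.      1.    ]]
[[ 0.4281 -0.0378]
 [-0.2561  0.2147]
 [-0.6055  0.9353]
 [-0.2339  0.1097]
 [ 0.9623 -0.2221]
 [ 0.2623 -0.3716]
 [ 2.548  -0.5098]
 [-3.1586 -0.3404]]
world label [0.5346 0.2826 0.137  1.    ] pitch deg -0.44109524381971965 roll -0.21861481896895668 yaw 77.4995220881363
```

Run:
```python
from h import *
st=readout.read_state();goal(np.array([0.5182,0.215,0.1147])+[0.0124,0.0654,-0.047],-12.5,st)
```

```text
shift [ 0.0668 -0.0018  0.0472] turn [-0.0002  0.0004  0.0016]
```

Emit:
{"fn": "apply_moves", "kwargs": {"plan": [[[0.01, 0, 0.005, 0, 0, 0.001, 1], [0.022, -0.001, 0.012, 0, 0, 0.001, 1], [0.035, -0.001, 0.022, 0, 0, 0.001, 1], [0.047, -0.0015, 0.032, 0, 0, 0.001, 1], [0.057, -0.002, 0.04, 0, 0, 0.001, 1], [0.063, -0.002, 0.045, 0, 0, 0.001, 1], [0.0665, -0.002, 0.047, 0, 0, 0.001, 1], [0.0665, -0.002, 0.047, 0, 0, 0.001, 1]]]}}

```text
time: 10.33
tool_pos: [0.5308, 0.2814, 0.068]
tcp_rot: [2.448, 1.969, -0.001]
wrist_force: [-0.1, -0.8, -0.6]
width: 0.4
```

Emit:
{"fn": "apply_moves", "kwargs": {"plan": [[[0, 0, 0, 0, 0, 0, 1], [0, 0, 0, 0, 0, 0, 1], [0, 0, 0, 0, 0, 0, 1], [0, 0, 0, 0, 0, 0, 1], [0, 0, 0, 0, 0, 0, 1], [0, 0, 0, 0, 0, 0, 1], [0, 0, 0, 0, 0, 0, 1], [0, 0, 0, 0, 0, 0, 1]]]}}

```text
time: 11.0
tool_pos: [0.5313, 0.2808, 0.0692]
tcp_rot: [2.448, 1.967, 0.002]
wrist_force: [-1.2, 0.1, -0.7]
width: 0.401
```

Run:
```python
from h import *
st=readout.read_state();print(st["tool_pos"],st["tcp_rot"],st["wrist_force"],st["width"],abs(st["joint_vel"]).max())
im=read_camera("wrist");np.save("w8.npy",im);crop(im,(0,0,560,420),"pics/w8.png",1.4)
im=read_camera("side");np.save("s11.npy",im);crop(im,(150,240,300,380),"pics/s11.png",4)
im=read_camera("scene");np.save("sc11.npy",im);crop(im,(310,100,430,220),"pics/sc11.png",5)
import pickle;pickle.dump(st,open("st8.pkl","wb"))
```

```text
[0.53131847 0.28079092 0.0691929 ] [2.44842611e+00 1.96735712e+00 1.54861884e-03] [-1.20526541  0.07332097 -0.67098415] 0.40099445214412843 0.0028463314066719527
```

View pics/w8.png

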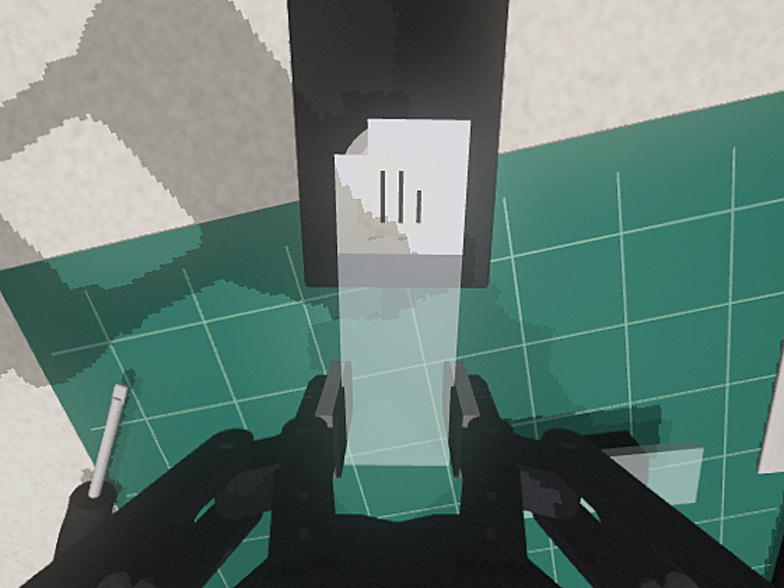

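View pics/s11.png

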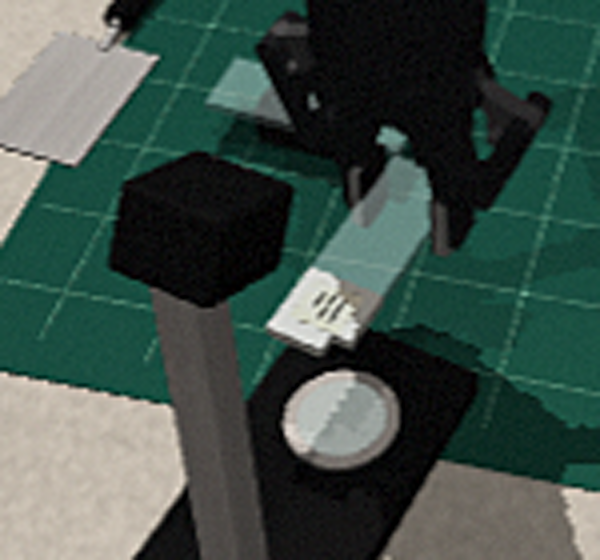

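View pics/sc11.png

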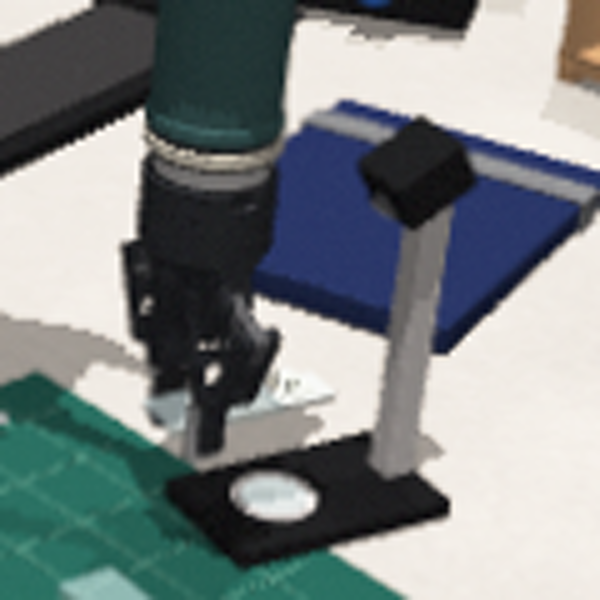

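Run:
```python
from pnp import *
import pickle
np.set_printoptions(precision=4,suppress=True)
crop(np.load("s11.npy"),(205,295,255,365),"pics/c9.png",8);crop(np.load("sc11.npy"),(335,165,385,215),"pics/c10.png",10)
st=pickle.load(open("st8.pkl","rb"))
mm=np.array([[55,-18,3],[55,9,3],[46,9,3],[46,18,3],[19,18,3],[19,-18,3],[-55,-18,3],[-55,18,3]])/1000
uv=np.array([[470,120],[368,119],[369,154],[335,155],[337,254],[463,255],[448,467],[351,466]])/1.4-0.2
T,W,e=slidepose(uv,st,mm)
L=W@[.035,0,.003,1]
print("world label",L,"pitch deg",np.degrees(np.arcsin(W[2,0])),"roll",np.degrees(np.arcsin(W[2,1])),"yaw",np.degrees(np.arctan2(W[1,0],W[0,0])))
for n,o,k in(("side",[205,295],8),("scene",[335,165],10)):
    print(n,[(proj(n,[p])-o+.4)*k for p in ([.547,.348,.09],L[:3],[.547,.348,.015],(W@[.055,-.018,.003,1])[:3],(W@[.046,.018,.003,1])[:3])])
```

```text
world label [0.548  0.3483 0.0916 1.    ] pitch deg -0.34025530366123774 roll -0.34728331676909446 yaw 77.24246886459244
side [array([[218.7279, 176.14  ]]), array([[213.4117, 171.3353]]), array([[241.504 , 393.1354]]), array([[ 91.1379, 210.1215]]), array([[260.5028, 239.5955]])]
scene [array([[326.6342, 119.3461]]), array([[330.3224, 115.5522]]), array([[299.1788, 336.8141]]), array([[421.673 , 130.9629]]), array([[328.2464,  80.9591]])]
```

View pics/c9.png

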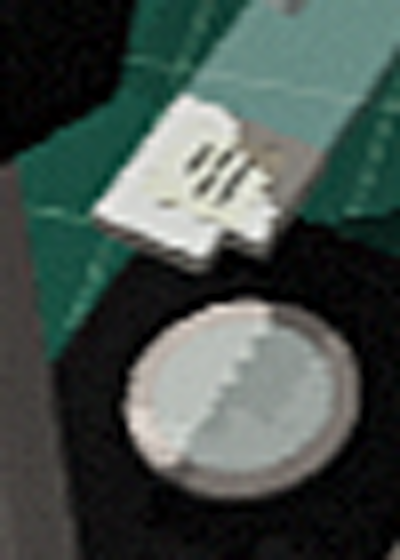

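View pics/c10.png

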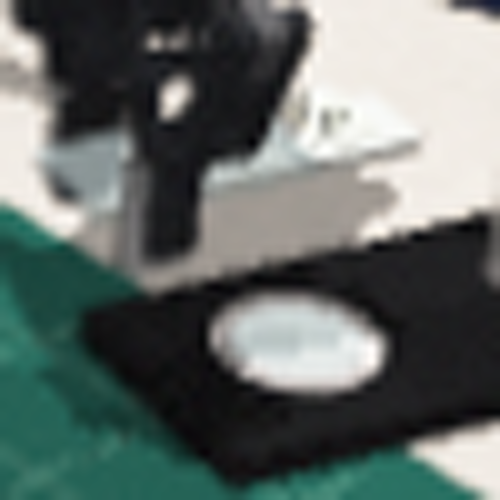

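Emit:
{"fn": "apply_moves", "kwargs": {"plan": [[[0, -0.0005, 0.001, 0, 0, 0, 1], [0, -0.001, 0.0015, 0, 0, 0, 1], [0, -0.001, 0.0015, 0, 0, 0, 1], [0, -0.001, 0.0015, 0, 0, 0, 1], [0, -0.001, 0.0015, 0, 0, 0, 1], [0, -0.001, 0.0015, 0, 0, 0, 1], [0, -0.001, 0.0015, 0, 0, 0, 1], [0, -0.001, 0.0015, 0, 0, 0, 1]]]}}

```text
time: 11.82
tool_pos: [0.5303, 0.2811, 0.0676]
tcp_rot: [2.448, 1.968, 0.001]
wrist_force: [-0.6, -0.5, -1.2]
width: 0.4
```

Run:
```python
from h import *
st=readout.read_state();print(st["tool_pos"],st["tcp_rot"],st["wrist_force"],st["width"],abs(st["joint_vel"]).max())
Rm=R.from_rotvec(st["tcp_rot"]);print(st["tool_pos"]+Rm.apply([.0695,.0015,-.0224]))
crop(read_camera("scene"),(0,0,560,420),"pics/fin.png",1.4)
crop(read_camera("side"),(0,0,560,420),"pics/fin2.png",1.4)
```

```text
[0.53031938 0.2810844  0.06759056] [2.44832846e+00 1.96752479e+00 1.35042971e-03] [-0.61709134 -0.46585901 -1.22451792] 0.40025402135037985 0.0020211316868090166
[0.54671715 0.34863245 0.09001005]
```

View pics/fin2.png

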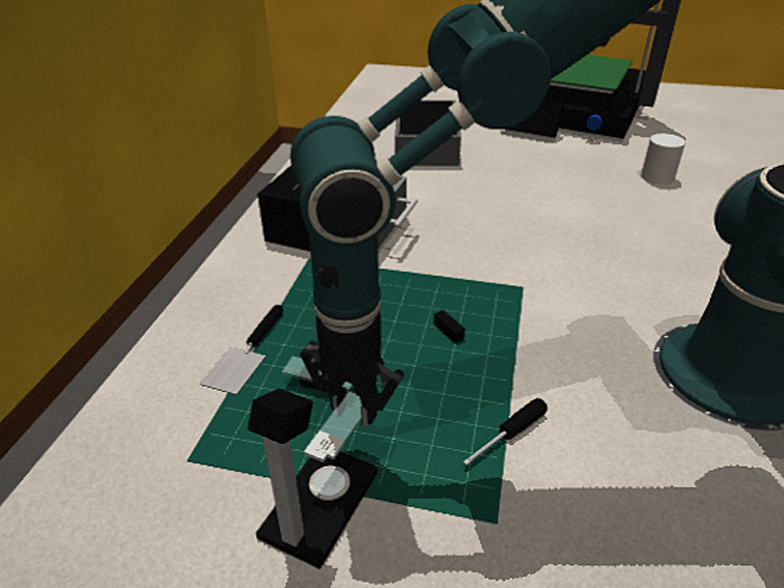

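The side view shows the slide held over the window (around 328,440 and 329,483) with its frosted end towards the post. The screwdriver, scraper and blank plate have not moved, so I'm handing in.

Run:
```python
from workcell import bot
print(bot.finish_job())
```

```text
the job is handed in; nothing more can be done
None
```

I pushed the drawer shut and then took the batch slide by its clear end. I handed the job in at about 12 s, with the slide still held level over the reader window.

- **Drawer:** I pushed on the bar handle until it hit a hard stop, at about 22 N sideways plus 16 N upward at the wrist. After I backed off, the side view showed the drawer front flush with the cabinet.
- **Slide:** The grip reads 34 mm for the 36 mm plate, at 80 N. The label is uncovered and faces up.
- **Label position:** From the arm's pose and the slide's measured place in the grip, the label is at (0.547, 0.349, 0.090) m. The measured target is (0.547, 0.348, 0.090).
- **Direction and tilt:** The slide points at 77.2° and the reader at about 77.5°. Tilt was about 0.3° along and across the slide. These were measured just before the last 1–2 mm adjustment.
- **Disagreements:** The side and scene cameras placed the window about 0.5–1 pixel (1–2 mm) from my estimate, within the calibration error. The scene camera alone gave the window 2–3 mm off the other two views, so I used the wrist and side values. An early tilt estimate of 1–1.5° right after lifting was not seen again.
- **Other items:** The last side view shows the screwdriver, scraper and blank plate where they were. The arm hid the jar there, but nothing touched it.

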